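# Ballast rings onto the studio lamp's foot

## Robot

A 6-joint arm with a two-finger parallel gripper is mounted at the origin on the work surface. World frame = base frame: x ahead of the robot, y to its left, z up, the work surface at z = 0. Lengths are in mm, angles in rad, forces in N, time in s.
With the tool pointing down it reaches from about 325 to 850 mm from the base axis. Payload 15.5 kg.
Tool frame: the origin (TCP) lies midway between the tips of the shut fingers; the grasp point (between the pads) lies 19 mm behind it (env.hold_point_z is the distance from the TCP to the grasp point, in mm); z points along the fingers, y is the line along which they close (so a half turn about z gives the same grasp; the last joint's range is limited). The gripper opens to 91 mm and grips with 3 to 60 N. Pads are 32 mm wide; open, the fingers measure 118 mm over their backs; the gripper's body (76 mm by 178 mm) begins 60 mm behind the grasp point.
Start: joints at [1.135, 0.494, 1.345, -0, 1.302, -0.096], TCP at [208.896, 589.057, 189.115] pointing down, gripper open.
Joint ranges: [-2.91, 2.91], [-0.82, 2.16], [0.22, 2.67], [-1.22, 4.37], [0.12, 2.79], [-3.08, 3.08]. Speed limits (rad/s): [1.89, 1.89, 2.57, 3.01, 3.01, 3.01].

## Interface

Orientations are given as [roll, pitch, yaw] about the fixed x, y, z axes, in that order (R = Rz(yaw) Ry(pitch) Rx(roll)).
In Python, from station import env gives the robot as it stands.
- The arm moves only by the tool play_rows, never from a script. Its argument "targets" is a list of rows, each an object with "jaw": the opening, from -1 (shut) to 1 (fully open); "slide": the shift along the tool's x, y, z in m, a list of three; "twist": the turn about the tool's z in rad. In form: [{"jaw": jaw, "slide": [x, y, z], "twist": twist}, ...]. A call has 1 to 20 rows; each row shifts and turns the commanded pose from where the row before left it, along the tool's axes as they then stand; what a row does not reach is not made up. A row lasts 1/8 s, in which the tool goes at most 62.5 mm and 10.7 degrees, less where a joint would pass 70% of its speed; a pose out of reach is approached as far as the arm can. A call with a gripper value outside its range is refused whole. The fingers move at their own pace and stop on an object; the grip force is fixed at half the most. Time passes only in rows, so rows that do not move let the fingers close. It gives the time, the measured TCP pose, the force, the opening and the grip force at its end, in the units of the state.
- env.get_state(): the state, without advancing time (a new reading comes with each control period).
- env.capture(name): name is "side" or "top"; returns the picture (400x640x3 uint8, red, green, blue); there is no depth.
- env.camera_info(name): a dict with "vfov" (degrees; the focal length in pixels is half the picture's height over the tangent of half this angle, whatever the lens; pixels are square), "cx", "cy" (the principal point, pixels), "dist_coeffs" ([k1, k2, p1, p2, k3] as OpenCV has them; the pictures are not rectified), "R" (3x3) and "t" (3): a world point X has camera coordinates R X + t. Camera axes: x right, y down, z forward; pixel columns grow to the right and rows downward; lengths in mm; the calibration is good to about 2 mm. A picture is of the moment at which its call begins. camera_info takes no time and is no camera call.
- env.job_done(): hands the job in; it is judged then, once.
Trained networks look in the newest picture that a camera, given by its name, has taken for a name from the list of things; names that differ only in an ending like _2 or _b are one class to them, and where a whole thing is asked for, a point or a joint stands for the part that bears it (a point fixed in the world has none). Each returns a list of dicts, best first, with "score" (0 to 1); they miss things now and then, are a little off and sometimes report something else, mostly with a low value. They report only what shows in the picture. A call takes as long as a camera call.
- env.cut_out(camera, name): "pixels" (400x640 bool, what is visible of it) and "extent" ([left, top, width, height] in pixels, round what is visible of it).
The state is a dict: "time": time; "joints": joint angles; "qvel": joint speeds; "joint_efforts": joint torques, N m; "eef_pos": TCP position; "eef_rot": TCP orientation; "contact_force": force on the tool from outside, world axes, zero at the start; "ft_torque": the same for the moment, N m; "opening": finger opening in mm; "grasp_force": force on a finger pad.
Only numpy, scipy, OpenCV 4.12 (cv2) and the standard library are available. Lean on these libraries where they do the work, as an engineer would, in place of code of your own. Each camera call takes 0.05 s, during which the arm holds its last target. There are 200 camera calls.

## Task

The studio lamp's heavy foot is being made up again before the lamp goes back on it: slip the two round steel ballast rings over its upright spindle, first the wide flat ring so that it lies on the foot, then the narrow, taller ring on top of it. Leave the square steel plate with a hole where it lies; it belongs to another lamp.

Things in the scene. Friction and masses are not known exactly. Their poses are not given: they have to be found in the camera images.
- lamp_foot: The lamp's heavy foot, which does not move: a grey disc 120 mm in diameter, 25 mm high, rim bevelled outside 52 mm radius. At its centre a steel spindle 12 mm in diameter stands upright from the disc's top to 85 mm above the table (last 6 mm tapered). Origin: centre of the underside, on the table, on the spindle's axis; z up along the spindle.
- wide_ring: The wide steel ballast ring: round, 64 mm outside, 30 mm bore right through, 20 mm high, about 0.4 kg, lying flat on the table. Origin: on its axis, at the underside; z up along its axis.
- narrow_ring: The narrow steel ballast ring: round, 46 mm outside, 30 mm bore right through, 26 mm high, about 0.2 kg, standing flat on the table. Origin: on its axis, at the underside; z up along its axis.
- square_plate: Not wanted: a square steel plate 60 x 60 mm, 16 mm thick, with a 30 mm round hole in the middle, lying flat. Origin: centre of the underside; x and y along its sides.

How it is judged (in metres and radians):
On the way, in this order (a step that is already met when the one before it is completed fails the run):
1. the wide ring is on the spindle and lies on the foot (horizontal distance between wide_ring and lamp_foot below 0.012 m and z of wide_ring in the frame of lamp_foot below 0.03 m and angle between wide_ring's own z axis and vertical below 0.15 rad), for 0.2 s.
2. the narrow ring is on the spindle and lies on the wide ring (all of step 1 and horizontal distance between narrow_ring and lamp_foot below 0.012 m and z of narrow_ring in the frame of lamp_foot between 0.04 and 0.05 m and angle between narrow_ring's own z axis and vertical below 0.15 rad), for 0.2 s.
At the end, for the whole second after the job is handed in: The wide ring is round the spindle (axes within 12 mm) lying on the foot (underside within 5 mm of the foot's top), the narrow ring is round the spindle (within 12 mm) lying on the wide ring (underside within 5 mm of its top), both level within 0.15 rad (about 8.6 degrees) and at rest (all of step 2 and linear speed of each of wide_ring, narrow_ring below 0.02 m/s); the robot touches nothing.
It fails at once if the square plate is moved more than 30 mm (distance of square_plate from where it was at the start of the episode above 0.03 m).
It also fails if it takes over 64 s, if anything falls off the work surface, if the arm or the gripper's body presses on something with over 40 N, if the wrist force passes 120 N, or if a joint passes its speed limit or range.

## Working session

There is one attempt and no reset: what is moved stays moved. The work goes in short steps, Python scripts to look and compute and a tool call to move; the robot and the scene stay as the last step left them, time stands still between calls to the robot, and variables do not carry over. Pictures are saved under pics/ and viewed, at most 10 in all, crops included, and the job is handed in when it is done.

Besides the shell and the picture viewer there is one more tool, called after "Call:" by a JSON object that holds its "fn" and its "kwargs", one argument or row to a line. play_rows: Moves the arm, as the interface text tells. Its arguments: {"type":"object","properties":{"targets":{"type":"array"}},"required":["targets"]}

```bash
mkdir -p pics; cat > h.py <<'E'
import numpy as np, cv2
from station import env
def cam(n):
    c=env.camera_info(n); f=200/np.tan(np.radians(c["vfov"])/2)
    K=np.array([[f,0,c["cx"]],[0,f,c["cy"]],[0,0,1]]); return K,np.array(c["dist_coeffs"],float),np.array(c["R"]),np.array(c["t"],float).ravel()
def ray(n,uv,z):
    K,d,R,t=cam(n); p=cv2.undistortPoints(np.array(uv,float).reshape(-1,1,2),K,d).reshape(-1,2)
    D=np.c_[p,np.ones(len(p))]@R; C=-R.T@t
    return C+D*((z-C[2])/D[:,2])[:,None]
def proj(n,X):
    K,d,R,t=cam(n); return cv2.projectPoints(np.array(X,float).reshape(-1,1,3),cv2.Rodrigues(R)[0],t,K,d)[0].reshape(-1,2)
def save(n,f):
    im=env.capture(n); cv2.imwrite("pics/"+f,im[:,:,::-1]); return im
E
python3 - <<'E'
from h import *
s=env.get_state(); print(s["time"],s["eef_pos"],s["eef_rot"],s["opening"])
a=save("top","top0.png"); b=save("side","side0.png")
for n in("top","side"):
    K,d,R,t=cam(n); print(n,"C",(-R.T@t).round(),"fwd",R[2].round(2),K[0,0].round(),d)
    for o,h in(("lamp_foot",25),("wide_ring",20),("narrow_ring",26),("square_plate",16)):
        for r in env.cut_out(n,o)[:2]:
            m=r["pixels"]; c=np.argwhere(m)[:,::-1].mean(0)
            print(n,o,round(r["score"],2),r["extent"],m.sum(),c.round(1),ray(n,c,h)[0].round(1))
E
```

```text
0.0 [208.74482493 588.6779805  188.55412404] [-3.14039795e+00 -9.60267630e-05  2.80077675e+00] 91.31066145913812
top C [377.  -9. 853.] fwd [ 0.22 -0.01 -0.98] 436.0 [-0.04522919  0.          0.          0.          0.        ]
top wide_ring 0.73 [193.0, 153.4, 32.9, 34.3] 691 [209.2 171.3] [623.3 212.6  20. ]
top narrow_ring 0.56 [428.2, 153.4, 22.6, 23.4] 375 [438.7 162.5] [ 633.7 -244.3   26. ]
top narrow_ring 0.25 [309.1, 165.0, 63.7, 62.1] 2871 [341.8 197.6] [564.8 -49.8  26. ]
top square_plate 0.58 [182.9, 247.8, 37.9, 37.0] 800 [200.5 266.7] [435.4 222.3  16. ]
side C [  68. -499.  540.] fwd [ 0.55  0.6  -0.59] 377.0 [-0.01880214  0.          0.          0.          0.        ]
side lamp_foot 0.61 [321.0, 194.6, 51.0, 43.9] 1718 [346.7 219.9] [552.5 -65.1  25. ]
side wide_ring 0.57 [281.0, 157.8, 22.4, 18.8] 313 [293.3 165.2] [615.2 200.1  20. ]
side narrow_ring 0.67 [428.3, 238.5, 23.0, 25.8] 480 [440.2 250.3] [ 625.6 -255.6   26. ]
side square_plate 0.7 [210.4, 177.4, 36.3, 22.7] 514 [232.1 188.8] [431.4 212.1  16. ]
```

View pics/top0.png

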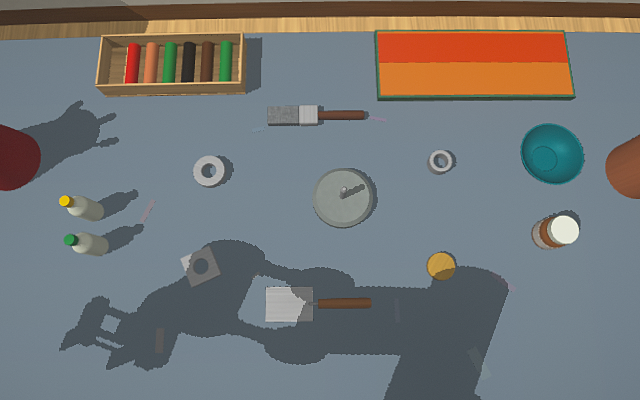

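View pics/side0.png

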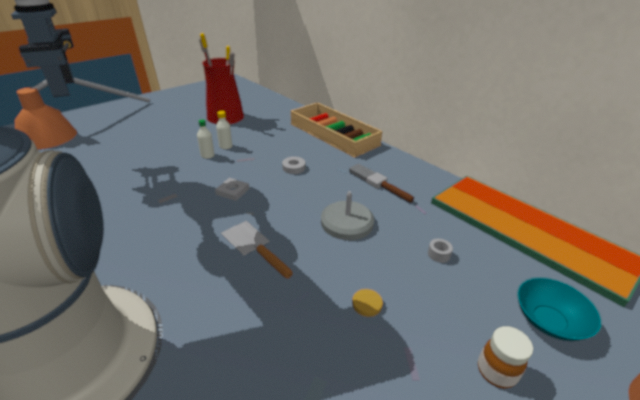

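The top view shows the wide ring at (209,171), the narrow ring at (440,161), the foot at (344,198) and the plate at (200,266). The side view agrees, with the foot at (347,218) and the spindle tip near (348,194). Next I fit the silhouettes to refine the positions.

```bash
cat >> h.py <<'E'
a=np.linspace(0,2*np.pi,72,endpoint=False)
SH=dict(lamp_foot=[(60,0),(60,17),(52,25)],wide_ring=[(32,0),(32,20)],narrow_ring=[(23,0),(23,26)])
def pred(n,o,x,y,z0=0):
    P=np.concatenate([np.c_[x+r*np.cos(a),y+r*np.sin(a),0*a+z+z0] for r,z in SH[o]])
    return cv2.convexHull(proj(n,P).astype(np.float32))
def cen(c):
    m=cv2.moments(c); return np.array([m["m10"],m["m01"]])/m["m00"],m["m00"]
def maskc(m):
    cs=cv2.findContours(m.astype(np.uint8),cv2.RETR_EXTERNAL,cv2.CHAIN_APPROX_NONE)[0]
    return cen(cv2.convexHull(max(cs,key=cv2.contourArea)))
def fit(n,o,m,g,z0=0):
    from scipy.optimize import least_squares
    c,A=maskc(m); r=least_squares(lambda p:cen(pred(n,o,*p,z0))[0]-c,g,diff_step=1e-3)
    return r.x,A,cen(pred(n,o,*r.x,z0))[1]
def go(x,y,z):
    s=env.get_state(); from scipy.spatial.transform import Rotation as R
    M=R.from_euler("xyz",s["eef_rot"]).as_matrix(); return (M.T@(np.array([x,y,z])-s["eef_pos"])).round(1)
E
python3 - <<'E'
from h import *
for n,o,g,k in (("top","wide_ring",(623,212),0),("side","wide_ring",(623,212),0),("top","narrow_ring",(633,-244),0),("side","narrow_ring",(633,-244),0),("top","narrow_ring",(560,-50),1),("side","lamp_foot",(560,-50),0)):
    L=env.cut_out(n,o)
    if len(L)<=k: print("miss",n,o);continue
    print(n,o,fit(n,"lamp_foot" if k else o,L[k]["pixels"],g))
# spindle tip: image positions for candidates
for n in("top","side"): print(n,proj(n,[[564,-50,85],[564,-50,25]]).round(1))
T=cv2.imread("pics/top0.png")[155:240,300:385]; S=cv2.imread("pics/side0.png")[175:260,305:390]
cv2.imwrite("pics/foot0.png",cv2.resize(np.hstack([T,S]),None,fx=4.5,fy=4.5,interpolation=cv2.INTER_NEAREST))
print(env.get_state()["eef_rot"],go(623,212,120))
E
```

```text
top wide_ring (array([626.24602936, 214.98854707]), 788.5, 876.8907491061836)
side wide_ring (array([626.38032834, 214.22009164]), 290.5, 360.19353317003697)
top narrow_ring (array([ 637.70077885, -247.64423841]), 430.0, 503.7715654503554)
side narrow_ring (array([ 639.68354327, -249.07561448]), 454.5, 499.7782087242231)
top narrow_ring (array([569.06285055, -50.56961238]), 2822.5, 2910.654604508076)
side lamp_foot (array([572.02768796, -47.13186272]), 1758.5, 1696.9805009290576)
top [[343.3 190.8]
 [341.9 198.1]]
side [[347.3 192.4]
 [345.5 214.6]]
[-3.14158511e+00 -6.77279514e-06  2.80079437e+00] [-516.3 -217.    69.1]
```

View pics/foot0.png

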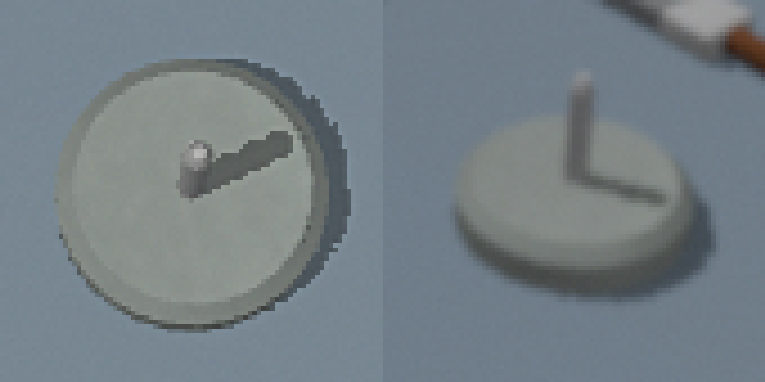

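The crop shows the spindle. In the top view its tip is at about (343.7,187.2) and its base at (341.7,197). In the side view the tip is at about (348.6,191.2) and the base at (347.7,214).

```bash
python3 - <<'E'
from h import *
print(ray("top",[343.7,187.2],83)[0],ray("top",[341.7,197.0],25)[0],ray("side",[348.6,191.5],83)[0],ray("side",[347.5,214],25)[0])
print(go(626.3,214.6,110))
E
```

```text
[571.16587475 -50.9637585   83.        ] [566.16392291 -49.72273979  25.        ] [570.72702475 -47.53798927  83.        ] [568.87073214 -51.47179901  25.        ]
[-518.6 -213.4   79.1]
```

Call:
{"fn": "play_rows", "kwargs": {
  "targets": [
    {"jaw":1,"slide":[-0.04,-0.017,0.005],"twist":0},
    {"jaw":1,"slide":[-0.04,-0.017,0.005],"twist":0},
    {"jaw":1,"slide":[-0.04,-0.017,0.005],"twist":0},
    {"jaw":1,"slide":[-0.04,-0.017,0.005],"twist":0},
    {"jaw":1,"slide":[-0.04,-0.017,0.005],"twist":0},
    {"jaw":1,"slide":[-0.04,-0.017,0.005],"twist":0},
    {"jaw":1,"slide":[-0.04,-0.017,0.005],"twist":0},
    {"jaw":1,"slide":[-0.04,-0.017,0.005],"twist":0},
    {"jaw":1,"slide":[-0.04,-0.017,0.005],"twist":0},
    {"jaw":1,"slide":[-0.04,-0.017,0.005],"twist":0},
    {"jaw":1,"slide":[-0.04,-0.017,0.005],"twist":0},
    {"jaw":1,"slide":[-0.04,-0.017,0.005],"twist":0},
    {"jaw":1,"slide":[0,0,0],"twist":0},
    {"jaw":1,"slide":[0,0,0],"twist":0}
  ]
}}

```text
time: 2.55
eef_pos: [592.7, 236.6, 129.1]
eef_rot: [-3.142, -0.0, 2.8]
contact_force: [0.2, 0.1, 0.6]
opening: 91.1
grasp_force: 0.0
```

```bash
python3 - <<'E'
from h import *
print(go(626.3,214.6,3))
E
```

```text
[-39.1  -9.4 126. ]
```

Call:
{"fn": "play_rows", "kwargs": {
  "targets": [
    {"jaw":1,"slide":[-0.02,-0.005,0],"twist":0},
    {"jaw":1,"slide":[-0.019,-0.0045,0],"twist":0},
    {"jaw":1,"slide":[0,0,0.03],"twist":0},
    {"jaw":1,"slide":[0,0,0.03],"twist":0},
    {"jaw":1,"slide":[0,0,0.03],"twist":0},
    {"jaw":1,"slide":[0,0,0],"twist":0},
    {"jaw":1,"slide":[0,0,0],"twist":0},
    {"jaw":1,"slide":[0,0,0],"twist":0}
  ]
}}

```text
time: 3.55
eef_pos: [627.7, 214.5, 40.6]
eef_rot: [3.14, 0.002, 2.801]
contact_force: [0.9, 0.6, 0.1]
opening: 91.3
grasp_force: 0.0
```

```bash
python3 - <<'E'
from h import *
T=save("top","t1.png")[130:220,160:260]; S=save("side","s1.png")[110:200,240:340]
cv2.imwrite("pics/w1.png",cv2.resize(np.hstack([T,S])[:,:,::-1],None,fx=4,fy=4))
print(go(626.3,214.6,3),env.get_state()["eef_pos"],env.get_state()["contact_force"])
E
```

```text
[ 1.1 -0.3 37.3] [627.37343537 214.51150221  40.25286495] [-0.83494956 -0.02380817 -0.09828458]
```

View pics/w1.png

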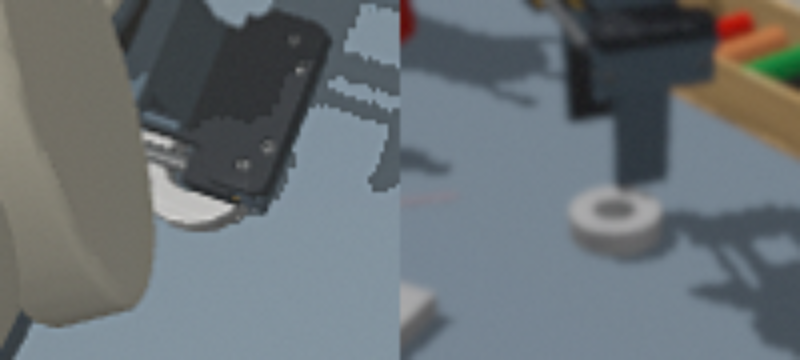

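The side crop shows the near finger's tip at about (300,155), close above the ring at about (294,165). I check this against the projection of where the finger should be.

```bash
python3 - <<'E'
from h import *
p=np.array(env.get_state()["eef_pos"]); y=np.array([.335,.942,0])
print(proj("side",[p-46*y,p-59*y,p-52*y+[13,-5,0],p-52*y-[13,-5,0],p+52*y,p]).round(1), [pred("side","wide_ring",626.3,214.6).reshape(-1,2).min(0),pred("side","wide_ring",626.3,214.6).reshape(-1,2).max(0)])
E
```

```text
[[299.1 163.2]
 [300.8 165.5]
 [304.9 163.4]
 [294.8 165.1]
 [287.4 146.7]
 [293.4 155.2]] [array([281.5231 , 156.08598], dtype=float32), array([304.863  , 174.13065], dtype=float32)]
```

The observed fingertips are about 8 px (about 20 mm) higher than predicted, so the open fingers likely retract on an arc. I check this at the grasp opening.

Call:
{"fn": "play_rows", "kwargs": {
  "targets": [
    {"jaw":0.45,"slide":[0,0,0],"twist":0},
    {"jaw":0.45,"slide":[0,0,0],"twist":0},
    {"jaw":0.45,"slide":[0,0,0],"twist":0},
    {"jaw":0.45,"slide":[0,0,0],"twist":0}
  ]
}}

```text
time: 4.15
eef_pos: [626.7, 214.3, 39.1]
eef_rot: [-3.142, -0.0, 2.801]
contact_force: [-0.3, 0.6, -0.7]
opening: 66.1
grasp_force: 0.0
```

```bash
python3 - <<'E'
from h import *
S=save("side","s2.png")[110:200,240:340]
cv2.imwrite("pics/w2.png",cv2.resize(S[:,:,::-1],None,fx=5,fy=5))
s=env.get_state();p=np.array(s["eef_pos"]); y=np.array([.335,.942,0]);h=s["opening"]/2
print(s["opening"],p,(proj("side",[p-h*y,p-(h+13)*y,p+(h+6)*y])-[240,110])*5)
E
```

```text
66.19970318750876 [626.65663209 214.36745056  39.09428935] [[286.57709894 256.81889312]
 [294.86233316 268.44176804]
 [243.34860164 196.17834554]]
```

View pics/w2.png

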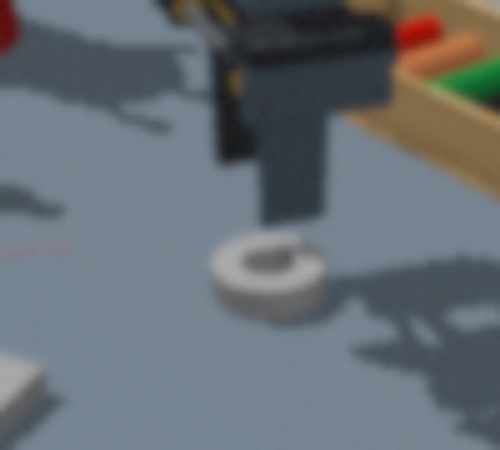

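The tips still look about 20 mm above the reported TCP at this opening. I reopen, descend as far as the spec allows, and look again.

Call:
{"fn": "play_rows", "kwargs": {
  "targets": [
    {"jaw":1,"slide":[0,0,0],"twist":0},
    {"jaw":1,"slide":[0,0,0],"twist":0},
    {"jaw":1,"slide":[0,0,0],"twist":0},
    {"jaw":1,"slide":[0,0,0.015],"twist":0},
    {"jaw":1,"slide":[0,0,0.012],"twist":0},
    {"jaw":1,"slide":[0,0,0.008],"twist":0},
    {"jaw":1,"slide":[0,0,0],"twist":0},
    {"jaw":1,"slide":[0,0,0],"twist":0}
  ]
}}

```text
time: 5.2
eef_pos: [626.9, 214.4, 4.3]
eef_rot: [3.141, 0.0, 2.801]
contact_force: [-0.4, 0.8, -0.9]
opening: 91.3
grasp_force: 0.0
```

```bash
python3 - <<'E'
from h import *
T=save("top","t3.png")[130:220,160:260]; S=save("side","s3.png")[110:200,240:340]
cv2.imwrite("pics/w3.png",cv2.resize(np.hstack([T,S])[:,:,::-1],None,fx=4,fy=4))
s=env.get_state();p=np.array(s["eef_pos"]); y=np.array([.335,.942,0]);h=s["opening"]/2
print(s["opening"],p,s["contact_force"],env.hold_point_z)
for d in (0,20): q=p+[0,0,d]; print((proj("side",[q-h*y,q-(h+13)*y,q+(h+6)*y])-[140,110])*4,(proj("top",[q-h*y,q-(h+13)*y])-[160,130])*4)
E
```

```text
91.29962043811614 [627.02012055 214.45586825   4.54710146] [0.36046964 0.8072711  0.15353276] 18.8
[[636.4564987  258.98862199]
 [643.0819949  268.70489134]
 [590.64497368 191.80630737]] [[284.60459456 194.85383074]
 [308.55179961 202.85924249]]
[[636.19503833 233.27840607]
 [642.89594091 242.85662484]
 [589.90508806 167.11378006]] [[276.35738392 184.14600638]
 [300.83316125 192.31797778]]
```

View pics/w3.png

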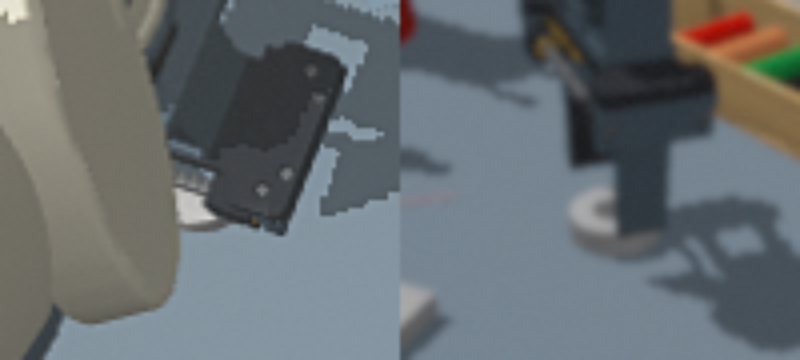

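The fingertips still look higher than the TCP (row 235, where 259–269 was predicted). Closing gently will settle it: either the opening stops at 64 mm or the fingers pass over the ring.

Call:
{"fn": "play_rows", "kwargs": {
  "targets": [
    {"jaw":0.3,"slide":[0,0,0],"twist":0},
    {"jaw":0.3,"slide":[0,0,0],"twist":0},
    {"jaw":0.3,"slide":[0,0,0],"twist":0},
    {"jaw":0.3,"slide":[0,0,0],"twist":0},
    {"jaw":0.3,"slide":[0,0,0],"twist":0}
  ]
}}

```text
time: 5.92
eef_pos: [626.7, 214.4, 4.1]
eef_rot: [3.142, -0.0, 2.801]
contact_force: [-0.3, -0.3, -0.4]
opening: 59.1
grasp_force: 0.0
```

The fingers passed over the ring (59 mm opening, no force), so the real tips are about 20 mm above the reported TCP. I reopen and go lower, watching the force.

Call:
{"fn": "play_rows", "kwargs": {
  "targets": [
    {"jaw":1,"slide":[0,0,0],"twist":0},
    {"jaw":1,"slide":[0,0,0],"twist":0},
    {"jaw":1,"slide":[0,0,0],"twist":0},
    {"jaw":1,"slide":[0,0,0],"twist":0},
    {"jaw":1,"slide":[0,0,0.003],"twist":0},
    {"jaw":1,"slide":[0,0,0.003],"twist":0},
    {"jaw":1,"slide":[0,0,0.003],"twist":0},
    {"jaw":1,"slide":[0,0,0],"twist":0}
  ]
}}

```text
time: 6.92
eef_pos: [626.5, 214.3, -5.3]
eef_rot: [-3.141, -0.0, 2.801]
contact_force: [0.9, 0.8, 0.5]
opening: 91.2
grasp_force: 0.0
```

Call:
{"fn": "play_rows", "kwargs": {
  "targets": [
    {"jaw":1,"slide":[0,0,0.003],"twist":0},
    {"jaw":1,"slide":[0,0,0.003],"twist":0},
    {"jaw":1,"slide":[0,0,0],"twist":0}
  ]
}}

```text
time: 7.3
eef_pos: [626.5, 214.3, -11.2]
eef_rot: [-3.141, -0.0, 2.801]
contact_force: [0.4, -0.3, 0.5]
opening: 91.5
grasp_force: 0.0
```

No contact at −11 mm, so the offset is real. I grip here.

Call:
{"fn": "play_rows", "kwargs": {
  "targets": [
    {"jaw":0,"slide":[0,0,0.002],"twist":0},
    {"jaw":0,"slide":[0,0,0],"twist":0},
    {"jaw":0,"slide":[0,0,0],"twist":0},
    {"jaw":0,"slide":[0,0,0],"twist":0},
    {"jaw":0,"slide":[0,0,0],"twist":0},
    {"jaw":0,"slide":[0,0,0],"twist":0}
  ]
}}

```text
time: 8.05
eef_pos: [626.7, 214.4, -12.9]
eef_rot: [3.142, 0.0, 2.801]
contact_force: [-0.3, 1.1, -1.0]
opening: 63.0
grasp_force: 30.0
```

Call:
{"fn": "play_rows", "kwargs": {
  "targets": [
    {"jaw":0,"slide":[0,0,-0.01],"twist":0},
    {"jaw":0,"slide":[0,0,-0.02],"twist":0},
    {"jaw":0,"slide":[0,0,-0.03],"twist":0},
    {"jaw":0,"slide":[0,0,-0.03],"twist":0},
    {"jaw":0,"slide":[0,0,-0.02],"twist":0},
    {"jaw":0,"slide":[0,0,-0.01],"twist":0},
    {"jaw":0,"slide":[0,0,0],"twist":0},
    {"jaw":0,"slide":[0,0,0],"twist":0}
  ]
}}

```text
time: 9.05
eef_pos: [626.1, 214.2, 106.4]
eef_rot: [-3.141, -0.001, 2.801]
contact_force: [0.2, 0.3, -5.2]
opening: 63.0
grasp_force: 30.0
```

```bash
python3 - <<'E'
from h import *
S=save("side","s4.png")[70:190,220:380]
cv2.imwrite("pics/w4.png",cv2.resize(S[:,:,::-1],None,fx=4,fy=4))
s=env.get_state();p=s["eef_pos"];z0=p[2]+13; print(p,s["grasp_force"],s["opening"],s["contact_force"])
L=env.cut_out("side","wide_ring")
for r in L[:2]: print(r["score"],r["extent"],fit("side","wide_ring",r["pixels"],(626,214),z0))
print(cen(pred("side","wide_ring",p[0],p[1],z0)),go(569.5,-50,120))
E
```

```text
[626.12214798 214.20312331 106.20516368] 29.9991044215858 63.36207729776382 [-0.28752792  0.45102308 -3.89116673]
0.46 [281.2, 117.9, 23.3, 19.9] (array([617.63267326, 212.22529849]), 265.5, 389.2736825265456)
(array([292.47679684, 125.08390236]), 383.64500912616495) [ -34.9 -268.   -13.6]
```

View pics/w4.png

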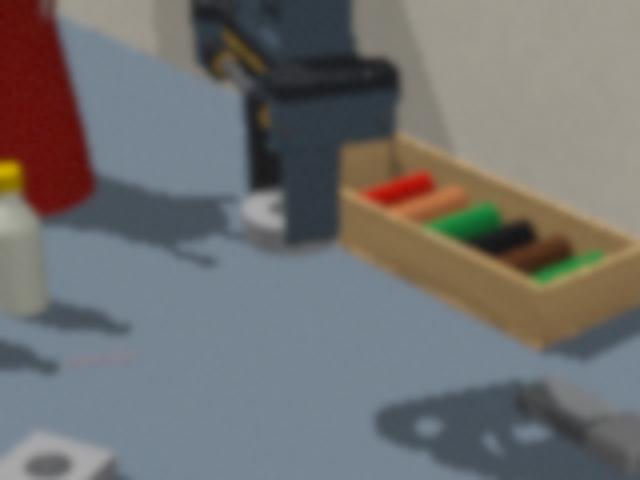

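The ring is held level and lifted (4 N, about 0.4 kg). I carry it over to the spindle.

Call:
{"fn": "play_rows", "kwargs": {
  "targets": [
    {"jaw":0,"slide":[-0.002,-0.015,0],"twist":0},
    {"jaw":0,"slide":[-0.004,-0.03,0],"twist":0},
    {"jaw":0,"slide":[-0.004,-0.03,0],"twist":0},
    {"jaw":0,"slide":[-0.004,-0.03,0],"twist":0},
    {"jaw":0,"slide":[-0.004,-0.03,0],"twist":0},
    {"jaw":0,"slide":[-0.004,-0.03,0],"twist":0},
    {"jaw":0,"slide":[-0.004,-0.03,0],"twist":0},
    {"jaw":0,"slide":[-0.004,-0.03,0],"twist":0},
    {"jaw":0,"slide":[-0.003,-0.025,0],"twist":0},
    {"jaw":0,"slide":[-0.002,-0.018,0],"twist":0},
    {"jaw":0,"slide":[0,0,0],"twist":0},
    {"jaw":0,"slide":[0,0,0],"twist":0},
    {"jaw":0,"slide":[0,0,0],"twist":0}
  ]
}}

```text
time: 10.78
eef_pos: [570.2, -49.2, 107.1]
eef_rot: [3.141, -0.0, 2.802]
contact_force: [-0.1, -0.6, -4.0]
opening: 63.2
grasp_force: 30.0
```

```bash
python3 - <<'E'
from h import *
T=save("top","t5.png")[140:240,290:390]; S=save("side","s5.png")[140:240,300:400]
cv2.imwrite("pics/w5.png",cv2.resize(np.hstack([T,S])[:,:,::-1],None,fx=4,fy=4))
s=env.get_state();p=s["eef_pos"];z0=p[2]+13; print(p,s["grasp_force"],s["opening"],s["contact_force"])
for n in("side","top"):
  for r in env.cut_out(n,"wide_ring")[:1]: print(n,r["score"],r["extent"])
  q=pred(n,"wide_ring",p[0],p[1],z0).reshape(-1,2); print(q.min(0),q.max(0)-q.min(0))
print(go(569.5,-50,z0-13))
E
```

```text
[570.17313981 -49.37348802 107.07576205] 29.999034418724477 63.22054122698499 [ 0.3784467  -0.09011654 -4.58899205]
side 0.67 [335.3, 163.3, 27.7, 25.4]
[334.95352 161.34868] [31.545288 24.44339 ]
[325.40753 161.43225] [37.862274 39.081314]
[ 0.5 -0.7  0. ]
```

View pics/w5.png

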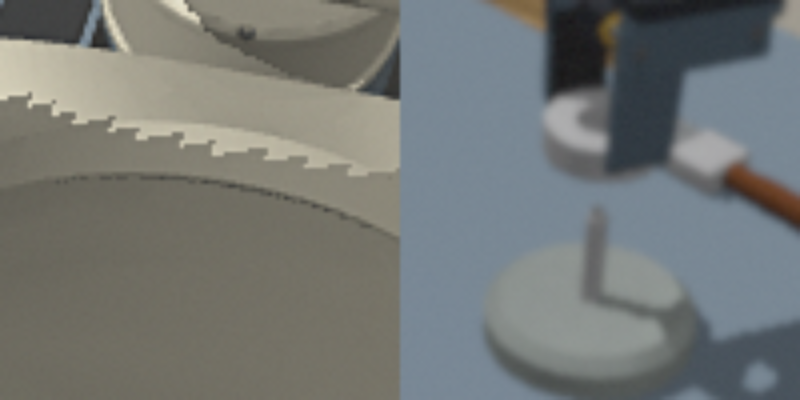

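In the side view the held ring spans about px 335–363, rows 163–189, close to the prediction. It sits over the spindle tip at (349,192). I lower it over the spindle.

Call:
{"fn": "play_rows", "kwargs": {
  "targets": [
    {"jaw":0,"slide":[0,-0.0005,0.01],"twist":0},
    {"jaw":0,"slide":[0,0,0.01],"twist":0},
    {"jaw":0,"slide":[0,0,0.01],"twist":0},
    {"jaw":0,"slide":[0,0,0.008],"twist":0},
    {"jaw":0,"slide":[0,0,0.008],"twist":0},
    {"jaw":0,"slide":[0,0,0],"twist":0}
  ]
}}

```text
time: 11.72
eef_pos: [569.6, -50.3, 60.5]
eef_rot: [-3.141, -0.001, 2.801]
contact_force: [0.4, -0.6, -5.1]
opening: 63.2
grasp_force: 30.0
```

Call:
{"fn": "play_rows", "kwargs": {
  "targets": [
    {"jaw":0,"slide":[0,0,0.01],"twist":0},
    {"jaw":0,"slide":[0,0,0.01],"twist":0},
    {"jaw":0,"slide":[0,0,0.01],"twist":0},
    {"jaw":0,"slide":[0,0,0.008],"twist":0},
    {"jaw":0,"slide":[0,0,0],"twist":0}
  ]
}}

```text
time: 12.35
eef_pos: [569.5, -50.3, 22.4]
eef_rot: [-3.141, -0.001, 2.801]
contact_force: [0.7, 0.2, -4.4]
opening: 63.3
grasp_force: 30.0
```

Call:
{"fn": "play_rows", "kwargs": {
  "targets": [
    {"jaw":0,"slide":[0,0,0.005],"twist":0},
    {"jaw":0,"slide":[0,0,0.002],"twist":0},
    {"jaw":0,"slide":[0,0,0.002],"twist":0},
    {"jaw":0,"slide":[0,0,0],"twist":0}
  ]
}}

```text
time: 12.85
eef_pos: [569.9, -50.4, 14.1]
eef_rot: [-3.142, -0.0, 2.801]
contact_force: [-0.6, 0.5, -4.0]
opening: 63.2
grasp_force: 30.0
```

Call:
{"fn": "play_rows", "kwargs": {
  "targets": [
    {"jaw":0,"slide":[0,0,0.001],"twist":0},
    {"jaw":0,"slide":[0,0,0.001],"twist":0},
    {"jaw":0,"slide":[0,0,0],"twist":0}
  ]
}}

```text
time: 13.22
eef_pos: [570.0, -50.4, 12.1]
eef_rot: [3.142, 0.0, 2.801]
contact_force: [-1.0, -0.2, -3.6]
opening: 63.3
grasp_force: 30.0
```

Call:
{"fn": "play_rows", "kwargs": {
  "targets": [
    {"jaw":0.6,"slide":[0,0,0.0005],"twist":0},
    {"jaw":0.8,"slide":[0,0,0],"twist":0},
    {"jaw":0.8,"slide":[0,0,0],"twist":0},
    {"jaw":1,"slide":[0,0,0],"twist":0},
    {"jaw":1,"slide":[0,0,-0.02],"twist":0},
    {"jaw":1,"slide":[0,0,-0.03],"twist":0},
    {"jaw":1,"slide":[0,0,-0.03],"twist":0},
    {"jaw":1,"slide":[0,0,-0.03],"twist":0},
    {"jaw":1,"slide":[0,0,0],"twist":0},
    {"jaw":1,"slide":[0,0,0],"twist":0}
  ]
}}

```text
time: 14.48
eef_pos: [569.6, -50.3, 121.2]
eef_rot: [-3.141, -0.001, 2.801]
contact_force: [0.2, 0.3, -2.1]
opening: 91.3
grasp_force: 0.0
```

```bash
python3 - <<'E'
from h import *
S=save("side","s6.png")[150:250,290:390]
cv2.imwrite("pics/w6.png",cv2.resize(S[:,:,::-1],None,fx=4,fy=4))
for r in env.cut_out("side","wide_ring")[:2]: print(r["score"],r["extent"],fit("side","wide_ring",r["pixels"],(570,-50),25))
p=env.get_state()["eef_pos"];print(p,go(638.5,-248.3,p[2]))
E
```

```text
0.76 [335.6, 201.3, 26.8, 25.1] (array([568.99018123, -51.5994009 ]), 523.5, 602.7962576118298)
[569.36141026 -50.29350674 120.71522543] [-131.3 -163.5   -0.2]
```

View pics/w6.png

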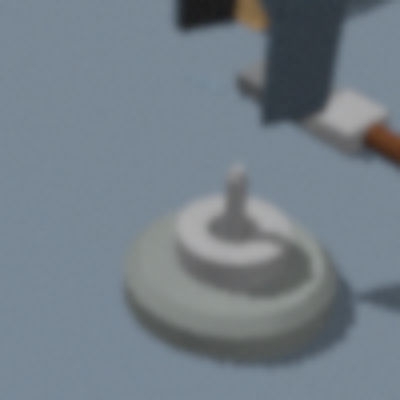

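The wide ring lies flat on the foot, with the spindle through its bore. Next is the narrow ring.

Call:
{"fn": "play_rows", "kwargs": {
  "targets": [
    {"jaw":1,"slide":[-0.013,-0.0165,0],"twist":0},
    {"jaw":1,"slide":[-0.026,-0.033,0],"twist":0},
    {"jaw":1,"slide":[-0.026,-0.033,0],"twist":0},
    {"jaw":1,"slide":[-0.026,-0.033,0],"twist":0},
    {"jaw":1,"slide":[-0.026,-0.033,0],"twist":0},
    {"jaw":1,"slide":[-0.0145,-0.015,0],"twist":0},
    {"jaw":1,"slide":[0,0,0],"twist":0},
    {"jaw":1,"slide":[0,0,0.03],"twist":0},
    {"jaw":1,"slide":[0,0,0.03],"twist":0},
    {"jaw":1,"slide":[0,0,0.03],"twist":0},
    {"jaw":1,"slide":[0,0,0.01],"twist":0},
    {"jaw":1,"slide":[0,0,0],"twist":0},
    {"jaw":1,"slide":[0,0,0],"twist":0}
  ]
}}

```text
time: 16.2
eef_pos: [639.9, -248.7, 22.9]
eef_rot: [-3.141, 0.002, 2.801]
contact_force: [0.1, -1.0, 0.3]
opening: 91.5
grasp_force: 0.0
```

```bash
python3 - <<'E'
from h import *
env.capture("side")
for r in env.cut_out("side","narrow_ring")[:1]: print(r["score"],r["extent"],fit("side","narrow_ring",r["pixels"],(638,-248)))
print(env.get_state()["eef_pos"],go(638.5,-248.3,-12))
E
```

```text
0.61 [427.4, 240.8, 24.5, 24.9] (array([ 638.61639216, -249.50234243]), 457.0, 500.98542925622314)
[ 639.84952544 -248.71173267   22.82025024] [ 1.5 -0.1 34.8]
```

Call:
{"fn": "play_rows", "kwargs": {
  "targets": [
    {"jaw":1,"slide":[0.001,0,0.012],"twist":0},
    {"jaw":1,"slide":[0,0,0.01],"twist":0},
    {"jaw":1,"slide":[0,0,0.006],"twist":0},
    {"jaw":1,"slide":[0,0,0.004],"twist":0},
    {"jaw":1,"slide":[0,0,0.002],"twist":0},
    {"jaw":1,"slide":[0,0,0],"twist":0},
    {"jaw":1,"slide":[0,0,0],"twist":0}
  ]
}}

```text
time: 17.18
eef_pos: [638.4, -248.2, -12.1]
eef_rot: [-3.142, 0.0, 2.801]
contact_force: [-0.3, -0.4, -0.5]
opening: 90.9
grasp_force: 0.0
```

Call:
{"fn": "play_rows", "kwargs": {
  "targets": [
    {"jaw":-0.4,"slide":[0,0,0],"twist":0},
    {"jaw":-0.4,"slide":[0,0,0],"twist":0},
    {"jaw":-0.4,"slide":[0,0,0],"twist":0},
    {"jaw":-0.4,"slide":[0,0,0],"twist":0},
    {"jaw":-0.4,"slide":[0,0,0],"twist":0},
    {"jaw":-0.4,"slide":[0,0,0],"twist":0},
    {"jaw":-0.4,"slide":[0,0,0],"twist":0}
  ]
}}

```text
time: 18.05
eef_pos: [638.3, -248.1, -12.3]
eef_rot: [3.142, 0.0, 2.801]
contact_force: [0.8, 0.6, 0.4]
opening: 44.7
grasp_force: 30.0
```

Call:
{"fn": "play_rows", "kwargs": {
  "targets": [
    {"jaw":-0.4,"slide":[0,0,-0.01],"twist":0},
    {"jaw":-0.4,"slide":[0,0,-0.02],"twist":0},
    {"jaw":-0.4,"slide":[0,0,-0.03],"twist":0},
    {"jaw":-0.4,"slide":[0,0,-0.03],"twist":0},
    {"jaw":-0.4,"slide":[0,0,-0.02],"twist":0},
    {"jaw":-0.4,"slide":[0,0,-0.01],"twist":0},
    {"jaw":-0.4,"slide":[0,0,0],"twist":0},
    {"jaw":-0.4,"slide":[0.013,0.0165,0],"twist":0},
    {"jaw":-0.4,"slide":[0.026,0.033,0],"twist":0},
    {"jaw":-0.4,"slide":[0.026,0.033,0],"twist":0},
    {"jaw":-0.4,"slide":[0.026,0.033,0],"twist":0},
    {"jaw":-0.4,"slide":[0.026,0.033,0],"twist":0},
    {"jaw":-0.4,"slide":[0.0135,0.015,0],"twist":0},
    {"jaw":-0.4,"slide":[0,0,0],"twist":0},
    {"jaw":-0.4,"slide":[0,0,0],"twist":0},
    {"jaw":-0.4,"slide":[0,0,0],"twist":0}
  ]
}}

```text
time: 20.05
eef_pos: [570.4, -51.4, 107.5]
eef_rot: [-3.141, 0.0, 2.8]
contact_force: [1.1, -0.0, -1.5]
opening: 44.6
grasp_force: 30.0
```

```bash
python3 - <<'E'
from h import *
env.capture("side"); s=env.get_state(); p=s["eef_pos"]
for r in env.cut_out("side","narrow_ring")[:2]: print(r["score"],r["extent"],maskc(r["pixels"]))
q=pred("side","narrow_ring",p[0],p[1],p[2]+12).reshape(-1,2); print(q.min(0),q.max(0)-q.min(0))
print(p,s["grasp_force"],s["contact_force"],go(569.5,-50.2,p[2]))
E
```

```text
0.47 [342.8, 166.0, 16.1, 20.3] (array([348.67236467, 174.55413105]), 234.0)
[339.90598 161.58635] [23.160828 22.39685 ]
[570.26083818 -51.29300401 107.47818244] 29.99957417137921 [ 0.08718406 -0.06843361 -1.77540352] [0.9 0.7 0. ]
```

Call:
{"fn": "play_rows", "kwargs": {
  "targets": [
    {"jaw":-0.4,"slide":[0.001,0.0005,0.01],"twist":0},
    {"jaw":-0.4,"slide":[0,0,0.01],"twist":0},
    {"jaw":-0.4,"slide":[0,0,0.01],"twist":0},
    {"jaw":-0.4,"slide":[0,0,0.008],"twist":0},
    {"jaw":-0.4,"slide":[0,0,0.008],"twist":0},
    {"jaw":-0.4,"slide":[0,0,0],"twist":0}
  ]
}}

```text
time: 20.9
eef_pos: [568.8, -49.5, 61.0]
eef_rot: [-3.141, -0.001, 2.801]
contact_force: [0.2, -0.5, -1.9]
opening: 45.1
grasp_force: 30.0
```

Call:
{"fn": "play_rows", "kwargs": {
  "targets": [
    {"jaw":-0.4,"slide":[0,0,0.008],"twist":0},
    {"jaw":-0.4,"slide":[0,0,0.008],"twist":0},
    {"jaw":-0.4,"slide":[0,0,0.005],"twist":0},
    {"jaw":-0.4,"slide":[0,0,0.003],"twist":0},
    {"jaw":-0.4,"slide":[0,0,0],"twist":0}
  ]
}}

```text
time: 21.52
eef_pos: [569.1, -49.5, 37.4]
eef_rot: [-3.142, -0.0, 2.801]
contact_force: [0.2, 0.6, -0.9]
opening: 45.0
grasp_force: 30.0
```

Call:
{"fn": "play_rows", "kwargs": {
  "targets": [
    {"jaw":-0.4,"slide":[0,0,0.002],"twist":0},
    {"jaw":-0.4,"slide":[0,0,0.001],"twist":0},
    {"jaw":-0.4,"slide":[0,0,0.001],"twist":0},
    {"jaw":-0.4,"slide":[0,0,0],"twist":0},
    {"jaw":-0.4,"slide":[0,0,0],"twist":0}
  ]
}}

```text
time: 22.15
eef_pos: [569.2, -49.6, 33.7]
eef_rot: [3.142, 0.0, 2.801]
contact_force: [0.0, -0.2, -2.5]
opening: 44.9
grasp_force: 30.0
```

Call:
{"fn": "play_rows", "kwargs": {
  "targets": [
    {"jaw":-0.4,"slide":[0,0,0.0008],"twist":0},
    {"jaw":-0.4,"slide":[0,0,0],"twist":0},
    {"jaw":0.2,"slide":[0,0,0],"twist":0},
    {"jaw":0.4,"slide":[0,0,0],"twist":0},
    {"jaw":0.6,"slide":[0,0,0],"twist":0},
    {"jaw":1,"slide":[0,0,0],"twist":0},
    {"jaw":1,"slide":[0,0,0],"twist":0},
    {"jaw":1,"slide":[0,0,0],"twist":0},
    {"jaw":1,"slide":[0,0,-0.02],"twist":0},
    {"jaw":1,"slide":[0,0,-0.03],"twist":0},
    {"jaw":1,"slide":[0,0,-0.03],"twist":0},
    {"jaw":1,"slide":[0,0,-0.03],"twist":0},
    {"jaw":1,"slide":[0,0,-0.02],"twist":0},
    {"jaw":1,"slide":[0,0,0],"twist":0},
    {"jaw":1,"slide":[0,0,0],"twist":0}
  ]
}}

```text
time: 24.02
eef_pos: [568.7, -49.5, 162.1]
eef_rot: [-3.141, -0.001, 2.801]
contact_force: [-0.2, 0.8, -0.5]
opening: 91.4
grasp_force: 0.0
```

```bash
python3 - <<'E'
from h import *
S=save("side","s7.png")[150:250,290:390]
cv2.imwrite("pics/w7.png",cv2.resize(S[:,:,::-1],None,fx=4,fy=4))
for o,z in(("narrow_ring",45),("wide_ring",25)):
  for r in env.cut_out("side",o)[:1]: print(o,r["score"],r["extent"],fit("side",o,r["pixels"],(570,-50),z))
E
```

```text
wide_ring 0.79 [332.5, 204.7, 31.1, 21.1] (array([564.61226829, -55.16217449]), 444.0, 610.8834300294984)
```

View pics/w7.png

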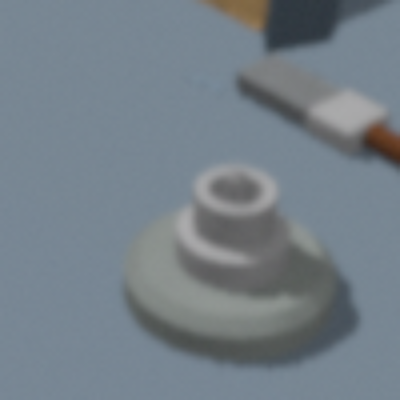

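The narrow ring sits flat and centred on the wide ring, with its top at about (349,197), and the gripper is clear. I hand the job in.

```bash
python3 -c "
from station import env; print(env.job_done())"
```

```text
the job is handed in; nothing more can be done
None
```

Job handed in: the last picture shows the wide ring flat on the foot, the narrow ring on top of it round the spindle and the gripper clear; I never touched the square plate, and the hand-in call returned no verdict.

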